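Set the photo turntable to the orange line and release the shutter

ROBOT

A 7-joint arm with a two-finger parallel gripper is mounted at the origin on the work surface. World frame = base frame: x ahead of the robot, y to its left, z up, the work surface at z = 0. Lengths are in m, angles in rad, forces in N, time in s.
With the tool pointing down it reaches from about 0.425 to 0.875 m from the base axis. Payload 4.7 kg.
Tool frame: the origin (TCP) lies midway between the tips of the shut fingers; the grasp point (between the pads) lies 19 mm behind it; x points along the fingers, y is the direction in which the jaws open and shut, and the axes are right-handed (so a half turn about x gives the same grasp; the last joint's range is limited). The gripper opens to 87 mm and grips with 3 to 60 N. Pads are 19 mm wide; open, the fingers measure 117 mm over their backs; the gripper's body (75 mm by 190 mm) begins 51 mm behind the grasp point.
Start: joints at [1.272, 0.321, -0.07, 1.45, 0.023, 1.371, -0.057], TCP at [0.2, -0.618, 0.223] pointing down, gripper open.
Joint ranges: [-2.86, 2.86], [-0.3, 2.09], [-1.38, 1.24], [0.06, 2.45], [-1.56, 4.7], [0.09, 2.05], [-2.69, 2.69]. Speed limits (rad/s): [2.57, 2.57, 3.14, 3.14, 3.14, 3.14, 3.14].

INTERFACE

Orientations are given as a rotation vector (axis times angle).
In Python, from bench import ctrl gives the robot as it stands. The module is installed in compiled form; this text tells all that it offers.
- The arm moves only by the shell command python3 -m jog 'ROWS' [FORCE]. ROWS is JSON, a list of rows, each an object with "rot": the turn, a rotation vector about the tool's x, y, z in units of 5 degrees (1.0 is 5 degrees), a list of three; "travel": the shift along the tool's x, y, z in units of 0.3 m (1.0 is 0.3 m), a list of three; "jaw": the closure, from -1 (fully open) to 1 (shut), so that 0 is half open. In form: [{"rot": [ax, ay, az], "travel": [tx, ty, tz], "jaw": jaw}, ...]. A call has 1 to 8 rows; each row shifts and turns the commanded pose from where the row before left it, along the tool's axes as they then stand; what a row does not reach is not made up. A row lasts 1/10 s, in which the tool goes at most 50 mm and 8.59 degrees, less where a joint would pass 70% of its speed; a pose out of reach is approached as far as the arm can. A call with a number of a shift or a turn outside -1 to 1 is refused whole. A call with a gripper value outside its range is refused whole. The fingers move at their own pace and stop on an object; FORCE is the grip in N (left out, the last holds). Time passes only in rows, so rows that do not move let the fingers close. It gives the time, the measured TCP pose, the force and the opening at its end, in the units of the state.
- ctrl.get_state(): the state, without advancing time (a new reading comes with each control period).
- ctrl.get_image(name): name is "side" or "top"; returns the picture (400x640x3 uint8, red, green, blue); there is no depth.
- ctrl.camera_model(name): a dict with "mtx" (3x3 intrinsics, pixels), "extrinsics" (4x4, takes a point from world to camera coordinates). Camera axes: x right, y up, looking along -z (the intrinsics and any distortion apply to the point x, -y, -z); pixel columns grow to the right and rows downward; lengths in m; the calibration is good to about 2 mm. A picture is of the moment at which its call begins. camera_model takes no time and is no camera call.
- ctrl.close_job(): hands the job in, once; it reports no verdict.
The state is a dict: "time": time; "joint_positions": joint angles; "qd": joint speeds; "joint_torque": joint torques, N m; "position": TCP position; "tool_rot": TCP orientation; "ft_force": force on the tool from outside, world axes, zero at the start; "torque": the same for the moment, N m; "grip_width": opening from 0.0 (shut) to 1.0 (fully open).
Only numpy, scipy, OpenCV 4.12 (cv2) and the standard library are available. Lean on these libraries where they do the work, as an engineer would, in place of code of your own. Each camera call takes 0.05 s, during which the arm holds its last target.

TASK

The old wood fragment is to be photographed from the marked side: with a fingertip, gently push the yellow peg round (do not pinch it) until the white index line on the turntable's dark disc lines up with the orange line on the scale ring, not the blue one, without touching the fragment that rides on the disc. Then press the green shutter button fully down and let it come up again; do not press it before the lines meet, and leave everything else where it stands.

Things in the scene. Friction and masses are not known exactly. Their poses are not given: they have to be found in the camera images.
- dial: Dark grey turning disc, 210 mm across, 6 mm thick, its top 36 mm above the table, on a fixed white stand 260 mm across with black scale lines. Origin: on the vertical turning axis, at the disc's underside. It turns either way about z (up); +x points along the white index line (6 mm wide, 45 to 105 mm from the axis), -x to the peg. About 1 N at the peg turns it; it stays where left.
- index_tip (a point): Outer end of the white index line, on the disc's rim, 105 mm from the axis, at the disc's top surface.
- peg_top (a point): Top of the yellow peg fixed upright on the disc: 16 mm diameter, rounded top, 48 mm tall above the disc, 85 mm from the axis. This point is on the peg's own axis at its very top. Push it sideways.
- orange_line: The orange target line: a flat fixed strip 12 mm wide, 22 mm long, 6 mm high, pointing at the axis, on the white scale ring, its top level with the disc's. Origin: centre of its underside, 118 mm from the axis (13 mm beyond the disc's rim). y runs along the strip, x across it.
- blue_line: The same kind of strip in blue, on the opposite side of the ring (not the target). Origin: centre of its underside, 118 mm from the axis.
- shutter_top (a point): Centre of the top of the green round push button (34 mm diameter) of the shutter remote, in a low black housing on a grey plate (90 x 56 mm, 6 mm high) fixed on the table to the left or right of the turntable. It is pressed straight down.
- shutter (a joint): Travel of the shutter button in m: 0 up, 0.006 fully down; it springs back; fully down takes 5 N.
- jar: Small closed jar, 52 mm diameter, 70 mm high, standing on the other side of the turntable from the button. Origin: centre of its underside. Leave alone.
- amber_bottle: Amber bottle, 66 mm diameter, 150 mm high. Origin: centre of its underside. Leave alone.
- canister: Steel can, 72 mm diameter, 140 mm high. Origin: centre of its underside. Leave alone.
- brush: Brush lying on the table to the left. Leave alone.
- spatula: Spatula lying on the table to the right. Leave alone.
- bowl: White bowl, 110 mm across, 45 mm high. Origin: centre of its underside. Leave alone.
- fragment: The dark brown piece of old wood (about 68 x 42 mm, 36 mm high, 120 g) lying loose within 4 mm of the middle of the disc, at any yaw. Origin: centre of its underside. It turns with the disc.
Not all that is in view belongs to the job. Leave any purple look-alike of the fragment alone.

How it is judged:
On the way, in this order (a step that is already met when the one before it is completed fails the run):
1. the index line stands at the orange line, the disc at rest (x of index_tip in the frame of orange_line between -0.006 and 0.006 m and horizontal distance between index_tip and orange_line below 0.016 m and angular speed of dial below 0.05 rad/s), for 0.3 s.
2. the shutter button is pressed down (value of joint shutter above 0.004 m), for 0.04 s.
At the end, for the whole second after the job is handed in: The end of the white index line lies within the width of the orange line (6 mm either way of its centre), the disc is at rest with the fragment still on its middle (within 15 mm of the axis), and the shutter button has been pressed (more than 4 mm) and is up again (x of index_tip in the frame of orange_line between -0.006 and 0.006 m and horizontal distance between index_tip and orange_line below 0.016 m and angular speed of dial below 0.03 rad/s and value of joint shutter below 0.0015 m and horizontal distance between fragment and dial below 0.015 m); the robot touches nothing.
It fails at once if the shutter is pressed while the index line is not at the orange line (value of joint shutter above 0.003 m and not (x of index_tip in the frame of orange_line between -0.006 and 0.006 m and horizontal distance between index_tip and orange_line below 0.016 m)).
It fails at once if the disc or its peg is pinched or pushed hard (over 15 N) (contact force between the fingers and dial above 15 N).
It fails at once if the fragment is touched by the robot (contact force between any of the fingers, the arm and fragment above 0.5 N).
It fails at once if the fragment is lifted or shifted on the disc (horizontal distance between fragment and dial above 0.015 m or z of fragment in the frame of dial above 0.016 m).
It fails at once if a bystander is moved by more than 15 mm (distance of any of jar, amber_bottle, canister, brush, spatula, bowl from where it was at the start of the episode above 0.015 m).
It also fails if it takes over 61 s, if anything falls off the work surface, if the arm or the gripper's body presses on something with over 40 N, if the wrist force passes 120 N, or if a joint passes its speed limit or range.

## Working session

There is one attempt and no reset: what is moved stays moved. The work goes in short steps, Python scripts to look and compute and a shell command to move; the robot and the scene stay as the last step left them, time stands still between calls to the robot, and variables do not carry over. Pictures are saved under pics/ and viewed, and the job is handed in when it is done.

```bash
mkdir -p pics; python3 - <<'E'
from bench import ctrl
import cv2
s=ctrl.get_state(); print(s)
for n in("side","top"):
    cv2.imwrite(f"pics/{n}0.png",ctrl.get_image(n)[:,:,::-1]); m=ctrl.camera_model(n); print(m)
E
```

```text
{'time': 0.0, 'joint_positions': array([ 1.27211448,  0.32184123, -0.07008531,  1.45167846,  0.02266009,
        1.37079252, -0.05693841]), 'qd': array([-4.80081839e-05, -9.33872576e-04, -8.62725126e-04,  7.08286975e-04,
       -2.98862935e-04, -8.44713797e-04,  1.10374171e-03]), 'joint_torque': array([-5.96306927e-04, -4.91287279e+01, -4.04296154e-01, -3.12527132e+01,
       -6.40406460e-02,  4.37662506e-02,  1.70614076e-04]), 'position': array([ 0.1997709 , -0.61795756,  0.22144797]), 'tool_rot': array([ 2.0529626 ,  0.32574047, -2.05390849]), 'ft_force': array([-0.12349003,  0.51674905,  1.25887852]), 'torque': array([-0.0012513 , -0.01628026,  0.02216108]), 'grip_width': 1.0010041135019023}
{'mtx': array([[411.65419321,   0.        , 322.919991  ],
       [  0.        , 411.65419321, 199.48590017],
       [  0.        ,   0.        ,   1.        ]]), 'extrinsics': array([[-0.8591739 , -0.5115114 , -0.01327784,  0.42817807],
       [ 0.2698027 , -0.47492507,  0.83764711, -0.21436865],
       [-0.43477202,  0.71610214,  0.54605038, -1.1325693 ],
       [ 0.        ,  0.        ,  0.        ,  1.        ]])}
{'mtx': array([[456.46504503,   0.        , 321.40176262],
       [  0.        , 456.46504503, 201.31837273],
       [  0.        ,   0.        ,   1.        ]]), 'extrinsics': array([[-0.02288364, -0.99959878, -0.01669172,  0.0096461 ],
       [ 0.99100304, -0.0248828 ,  0.13150596, -0.50570156],
       [-0.13186853, -0.01353221,  0.99117484, -1.38362643],
       [ 0.        ,  0.        ,  0.        ,  1.        ]])}
```

View pics/side0.png

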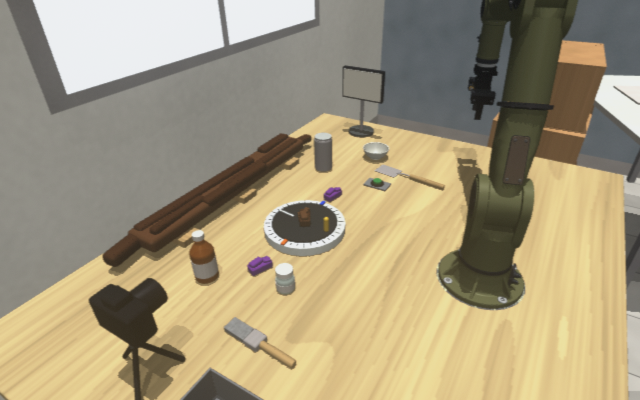

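View pics/top0.png

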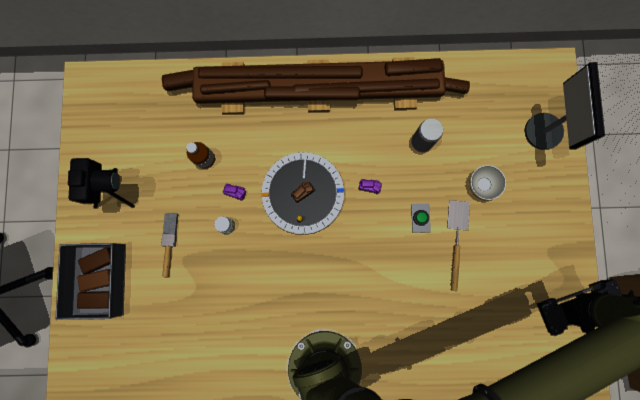

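```bash
python3 - <<'E'
import cv2
a=cv2.imread("pics/top0.png"); cv2.imwrite("pics/top0c.png",cv2.resize(a[110:260,230:430],None,fx=4,fy=4,interpolation=cv2.INTER_CUBIC))
E
```

```text
(no output)
```

View pics/top0c.png

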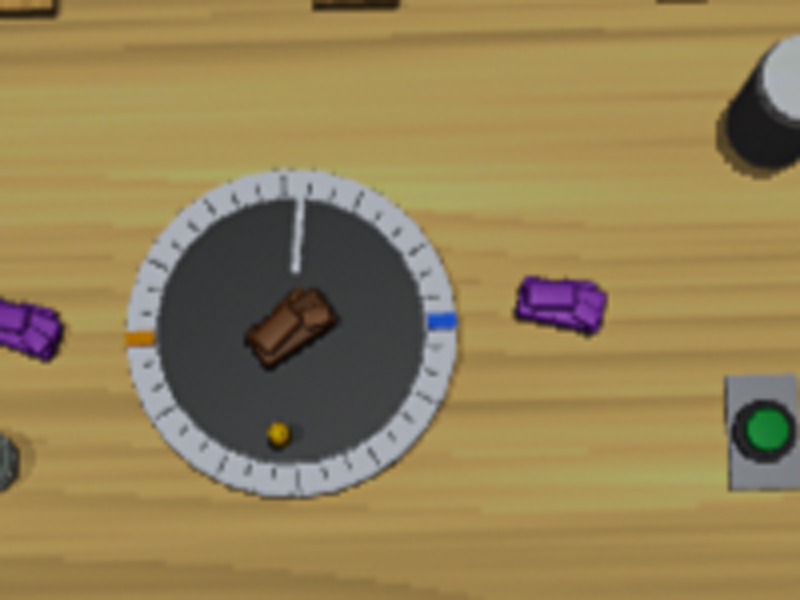

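The top view shows the index line pointing away from the robot (crop 300,199), orange on the left (140,339), blue on the right (442,321), the peg on the near side (279,432) and the button on the right (768,430). I'll convert these to world positions.

```bash
cat > h.py <<'E'
from bench import ctrl
import numpy as np, cv2
def ray(n,u,v,z):
    m=ctrl.camera_model(n);K=m["mtx"];E=m["extrinsics"];R=E[:3,:3];t=E[:3,3]
    d=np.linalg.inv(K)@[u,v,1]; d=R.T@np.array([d[0],-d[1],-d[2]]); c=-R.T@t
    return c+d*(z-c[2])/d[2]
def proj(n,p):
    m=ctrl.camera_model(n);q=m["extrinsics"]@np.append(p,1);q=m["mtx"]@np.array([q[0],-q[1],-q[2]]);return q[:2]/q[2]
def snap(n,name,box,f):
    a=ctrl.get_image(n)[:,:,::-1]; cv2.imwrite(f"pics/{name}_full.png",a)
    x0,y0,x1,y1=box; cv2.imwrite(f"pics/{name}.png",cv2.resize(a[y0:y1,x0:x1],None,fx=f,fy=f,interpolation=cv2.INTER_CUBIC))
E
python3 - <<'E'
from h import *
np.set_printoptions(precision=4,suppress=True)
P={}
for k,(u,v,z) in dict(orange=(140,339,.036),blue=(442,321,.036),idx=(300,199,.036),peg=(279,432,.084),btn=(768,430,.03)).items():
    P[k]=ray("top",(u+.5)/4-.5+230,(v+.5)/4-.5+110,z); print(k,P[k])
c=(P['orange']+P['blue'])/2; print(c)
for k in P: d=P[k]-c; print(k,np.hypot(*d[:2]),np.degrees(np.arctan2(d[1],d[0])))
for z in(.02,.03,.04): p=ray("top",421.6,217.1,z); print(z,p,proj("side",p))
a=cv2.imread("pics/side0.png"); cv2.imwrite("pics/s0c.png",cv2.resize(a[160:260,250:410],None,fx=5,fy=5,interpolation=cv2.INTER_CUBIC))
from scipy.spatial.transform import Rotation as R
s=ctrl.get_state();print(R.from_rotvec(s['tool_rot']).as_matrix())
E
```

```text
orange [0.5317 0.1736 0.036 ]
blue [ 0.5399 -0.0615  0.036 ]
idx [0.6396 0.0471 0.036 ]
peg [0.4517 0.0636 0.084 ]
btn [ 0.4493 -0.3106  0.03  ]
[0.5358 0.0561 0.036 ]
orange 0.11763709195473836 91.99073039869194
blue 0.11763709195473836 -88.00926960130808
idx 0.10418321145310783 -4.935595315260708
peg 0.0844122351909294 174.87448007703486
btn 0.37672955684303405 -103.27130905122026
0.02 [ 0.4503 -0.3126  0.02  ] [376.5865 180.1675]
0.03 [ 0.4494 -0.3105  0.03  ] [376.7394 178.1558]
0.04 [ 0.4484 -0.3085  0.04  ] [376.8937 176.1247]
[[-0.0007  0.3077 -0.9515]
 [ 0.0016 -0.9515 -0.3077]
 [-1.     -0.0017  0.0001]]
```

View pics/s0c.png

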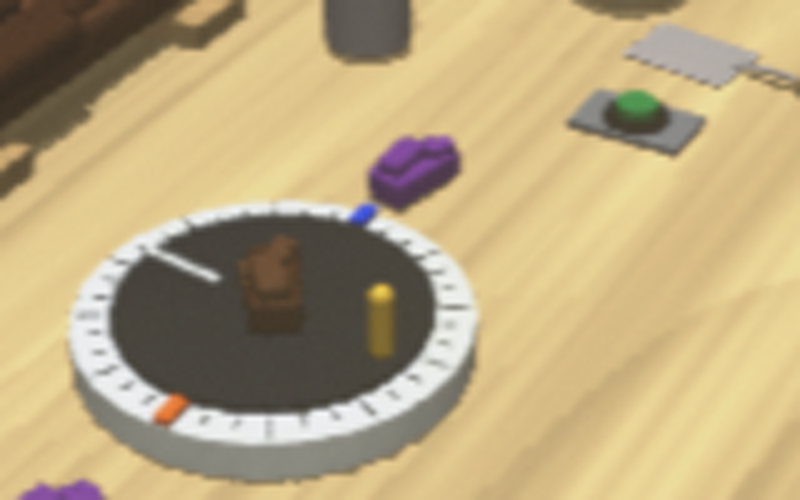

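Positions agree with the stated geometry: axis (0.536, 0.056), index at −5°, orange at 92°, peg at 175°. I'll turn the disc +97°, which moves the peg from the near side to the robot's right, pushing with shut fingers. First a high approach, going round the arm's inner reach limit.

```bash
python3 -m jog '[{"rot":[0,0,0],"travel":[0,-0.09,-0.135],"jaw":1},{"rot":[0,0,0],"travel":[0,-0.09,-0.135],"jaw":1},{"rot":[0,0,0],"travel":[0,-0.09,-0.135],"jaw":1},{"rot":[0,0,0],"travel":[0,-0.09,-0.135],"jaw":1},{"rot":[0,0,0],"travel":[0,-0.09,-0.135],"jaw":1},{"rot":[0,0,0],"travel":[0,-0.09,-0.135],"jaw":1},{"rot":[0,0,0],"travel":[0,-0.09,-0.135],"jaw":1},{"rot":[0,0,0],"travel":[0,-0.09,-0.135],"jaw":1}]' 10
cat >> h.py <<'E'
from scipy.spatial.transform import Rotation as R
C=np.array([.5358,.0561])
def goal(p,heading,n):
    """per-row travel units (tool axes now) and rot-x units to reach p, z-axis heading(deg)"""
    s=ctrl.get_state();M=R.from_rotvec(s['tool_rot']).as_matrix()
    h=np.degrees(np.arctan2(M[1,2],M[0,2]))
    d=M.T@(np.array(p)-s['position'])/.3
    # desired orientation
    t=np.radians(heading);z=np.array([np.cos(t),np.sin(t),0]);x=np.array([0,0,-1.]);y=np.cross(z,x)
    rv=R.from_matrix(M.T@np.column_stack([x,y,z])).as_rotvec(degrees=True)/5
    print("t",round(s['time'],2),"pos",s['position'].round(4),"head",round(h,1),"w",round(s['grip_width'],3),"F",s['ft_force'].round(1),"q7",s['joint_positions'].round(2))
    print("rows of travel",(d/n).round(4),"rot total",rv.round(2))
E
python3 - <<'E'
from h import *
goal([.4707,.1107,.15],230,8)
E
```

```text
time: 0.9
position: [0.4425, -0.3114, 0.2223]
tool_rot: [2.052, 0.323, -2.053]
ft_force: [1.1, -0.5, 0.2]
grip_width: 0.353
t 0.9 pos [ 0.4425 -0.3114  0.2223] head -162.1 w 0.353 F [ 1.1 -0.5  0.2] q7 [ 0.88  0.11 -0.34  1.71  0.04  1.33 -0.72]
rows of travel [ 0.0301 -0.1637 -0.0653] rot total [-6.42  0.    0.  ]
```

```bash
python3 -m jog '[{"rot":[0,0,0],"travel":[0.01,-0.15,-0.06],"jaw":1},{"rot":[0,0,0],"travel":[0.01,-0.15,-0.06],"jaw":1},{"rot":[0,0,0],"travel":[0.01,-0.15,-0.06],"jaw":1},{"rot":[0,0,0],"travel":[0.01,-0.15,-0.06],"jaw":1},{"rot":[0,0,0],"travel":[0.01,-0.15,-0.06],"jaw":1},{"rot":[0,0,0],"travel":[0.01,-0.15,-0.06],"jaw":1},{"rot":[0,0,0],"travel":[0.01,-0.15,-0.06],"jaw":1},{"rot":[0,0,0],"travel":[0.01,-0.15,-0.06],"jaw":1}]'
python3 - <<'E'
from h import *
goal([.4707,.1107,.15],230,1)
E
```

```text
time: 1.7
position: [0.4676, 0.0754, 0.1983]
tool_rot: [2.053, 0.322, -2.052]
ft_force: [0.6, -0.5, -1.0]
grip_width: 0.006
t 1.7 pos [0.4676 0.0754 0.1983] head -162.1 w 0.006 F [ 0.6 -0.5 -1. ] q7 [ 0.53 -0.02 -0.73  1.88 -0.01  1.27 -1.45]
rows of travel [ 0.1611 -0.109  -0.0462] rot total [-6.42  0.   -0.01]
```

```bash
python3 -m jog '[{"rot":[0,0,0],"travel":[0,-0.055,-0.023],"jaw":1},{"rot":[0,0,0],"travel":[0,-0.055,-0.023],"jaw":1},{"rot":[-1,0,0],"travel":[0,0,0],"jaw":1},{"rot":[-1,0,0],"travel":[0,0,0],"jaw":1},{"rot":[-1,0,0],"travel":[0,0,0],"jaw":1},{"rot":[-1,0,0],"travel":[0,0,0],"jaw":1},{"rot":[-1,0,0],"travel":[0,0,0],"jaw":1},{"rot":[-1,0,0],"travel":[0,0,0],"jaw":1}]'
python3 - <<'E'
from h import *
goal([.4707,.1107,.06],230,1)
snap("side","s1",(250,130,410,260),5)
E
```

```text
time: 2.5
position: [0.4707, 0.1092, 0.1981]
tool_rot: [1.723, 0.77, -1.725]
ft_force: [0.5, 0.5, -0.5]
grip_width: 0.007
t 2.5 pos [0.4707 0.1092 0.1981] head -131.9 w 0.007 F [ 0.5  0.5 -0.5] q7 [ 0.49  0.01 -0.77  1.86  0.01  1.27 -1.01]
rows of travel [ 0.4605 -0.0031 -0.0042] rot total [-0.37  0.01  0.  ]
```

View pics/s1.png

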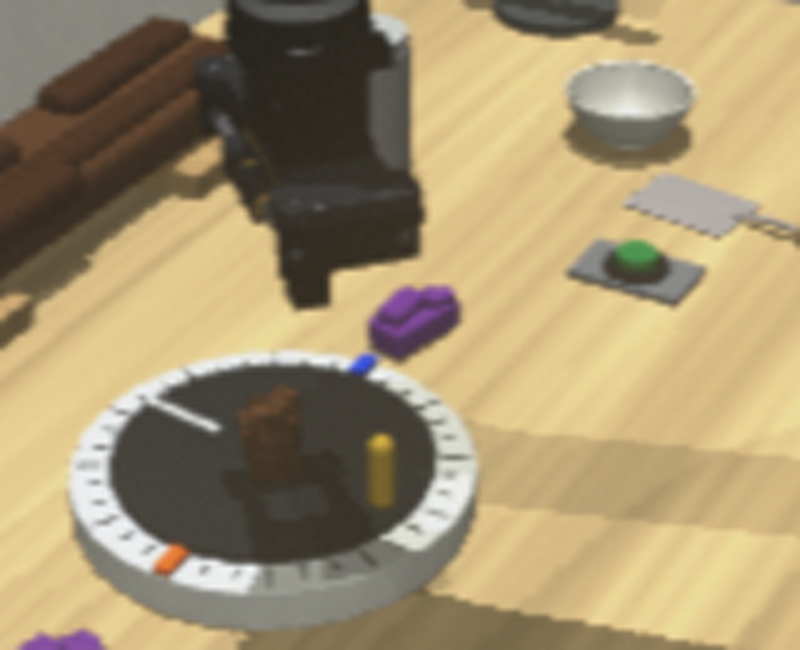

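The shut fingers are at crop (310,300), with the wider carrier about 35–40 mm above the tip. I'll descend behind the peg and stop at z≈0.065, so the carrier stays above the fragment and the peg.

```bash
python3 -m jog '[{"rot":[-0.37,0,0],"travel":[0.11,0,0],"jaw":1},{"rot":[0,0,0],"travel":[0.11,0,0],"jaw":1},{"rot":[0,0,0],"travel":[0.11,0,0],"jaw":1},{"rot":[0,0,0],"travel":[0.115,0,0],"jaw":1},{"rot":[0,0,0],"travel":[0,0,0],"jaw":1}]'
python3 - <<'E'
from h import *
for a in (145,150,160):
    t=np.radians(a);goal([*(C+.084*np.array([np.cos(t),np.sin(t)])),.064],a+90,1)
snap("side","s2",(250,130,410,260),5)
E
```

```text
time: 3.05
position: [0.4668, 0.1084, 0.0609]
tool_rot: [1.698, 0.794, -1.715]
ft_force: [-0.7, 0.1, -0.2]
grip_width: 0.005
t 3.05 pos [0.4668 0.1084 0.0609] head -130.3 w 0.005 F [-0.7  0.1 -0.2] q7 [ 0.44  0.18 -0.77  2.02  0.15  1.01 -1.1 ]
rows of travel [-0.0104  0.0092  0.0101] rot total [-1.06  0.07  0.08]
t 3.05 pos [0.4668 0.1084 0.0609] head -130.3 w 0.005 F [-0.7  0.1 -0.2] q7 [ 0.44  0.18 -0.77  2.02  0.15  1.01 -1.1 ]
rows of travel [-0.0102  0.0125  0.0343] rot total [-2.06  0.07  0.09]
t 3.05 pos [0.4668 0.1084 0.0609] head -130.3 w 0.005 F [-0.7  0.1 -0.2] q7 [ 0.44  0.18 -0.77  2.02  0.15  1.01 -1.1 ]
rows of travel [-0.01    0.0253  0.0813] rot total [-4.06  0.06  0.09]
```

View pics/s2.png

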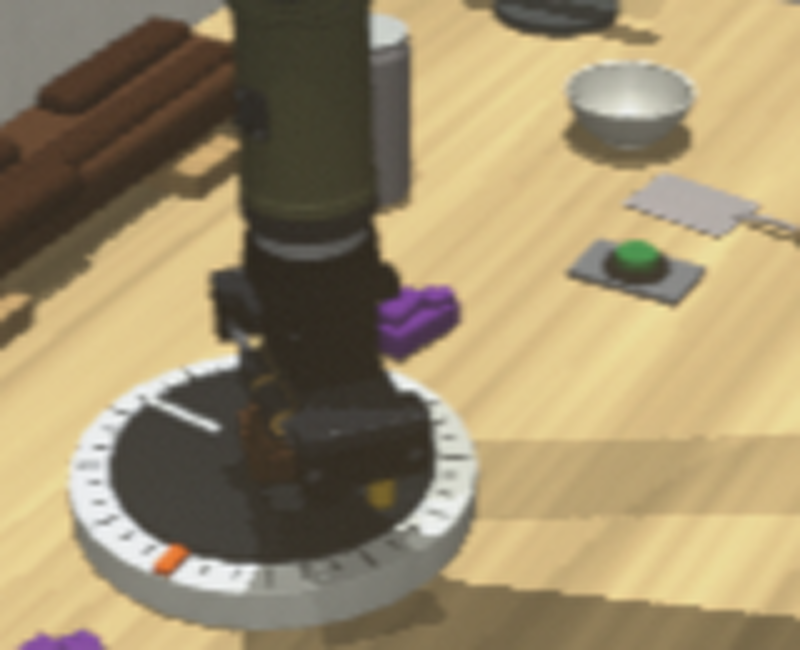

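Body clearance is adequate: perspective makes the gap look smaller than it is. I'll start the arc, which is a constant twist of tool +z plus yaw, slowly.

```bash
python3 -m jog '[{"rot":[-0.7,0,0],"travel":[-0.002,0.004,0.011],"jaw":1},{"rot":[-0.7,0,0],"travel":[-0.002,0.004,0.011],"jaw":1},{"rot":[-0.7,0,0],"travel":[-0.002,0.004,0.011],"jaw":1},{"rot":[-0.4,0,0],"travel":[0,0.0002,0.01],"jaw":1},{"rot":[-0.4,0,0],"travel":[0,0.0002,0.01],"jaw":1},{"rot":[-0.4,0,0],"travel":[0,0.0002,0.01],"jaw":1},{"rot":[-0.4,0,0],"travel":[0,0.0002,0.01],"jaw":1},{"rot":[-0.4,0,0],"travel":[0,0.0002,0.01],"jaw":1}]'
cat >> h.py <<'E'
def arc(target=None):
    s=ctrl.get_state();p=s['position'][:2]-C;M=R.from_rotvec(s['tool_rot']).as_matrix()
    print("finger angle",np.degrees(np.arctan2(p[1],p[0]))%360,"r",np.hypot(*p),"heading-90",(np.degrees(np.arctan2(M[1,2],M[0,2]))-90)%360,"F",s['ft_force'].round(1),"z",s['position'][2].round(4),"t",s['time'])
    if target:
        t=np.radians(target);goal([*(C+.084*np.array([np.cos(t),np.sin(t)])),.062],target+90,1)
E
python3 - <<'E'
from h import *
arc()
snap("top","t3",(230,110,430,260),4)
E
```

```text
time: 3.9
position: [0.4634, 0.0857, 0.0692]
tool_rot: [1.46, 1.024, -1.455]
ft_force: [0.5, 0.4, -0.0]
grip_width: 0.003
finger angle 157.77363228517504 r 0.07822667598673289 heading-90 160.30829542846587 F [ 0.5  0.4 -0. ] z 0.0692 t 3.9
```

View pics/t3.png

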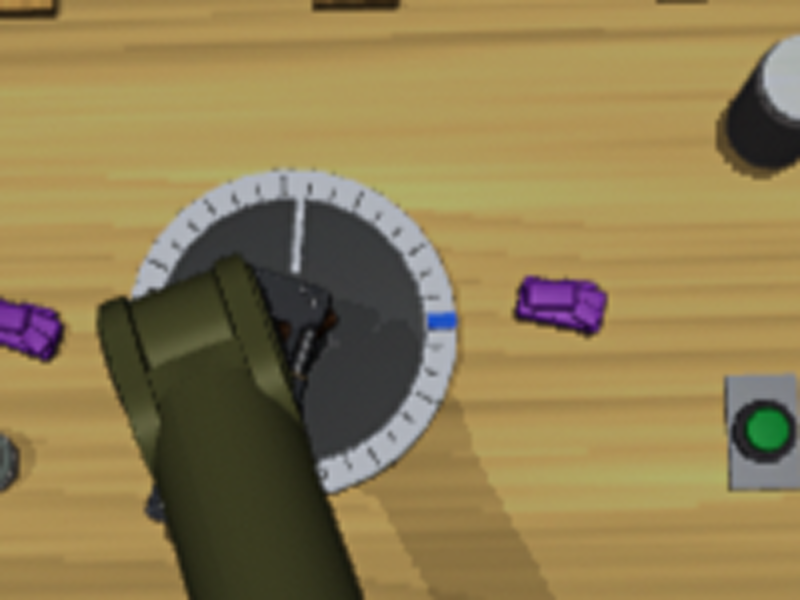

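The index still points up (crop 300,200), so nothing has moved yet. The finger is 6 mm too far in and 7 mm too high, so I'll correct that before contact.

```bash
python3 -m jog '[{"rot":[0,0,0],"travel":[0.01,-0.01,0],"jaw":1},{"rot":[0,0,0],"travel":[0.012,-0.01,0],"jaw":1},{"rot":[0,0,0],"travel":[0,0,0],"jaw":1}]'
python3 - <<'E'
from h import *
arc(165)
E
```

```text
time: 4.25
position: [0.4554, 0.0878, 0.0601]
tool_rot: [1.458, 1.026, -1.459]
ft_force: [0.4, 0.2, -0.8]
grip_width: 0.006
finger angle 158.44406894011695 r 0.08640101306817734 heading-90 160.27465052104418 F [ 0.4  0.2 -0.8] z 0.0601 t 4.25
t 4.25 pos [0.4554 0.0878 0.0601] head -109.7 w 0.006 F [ 0.4  0.2 -0.8] q7 [ 0.52  0.14 -0.8   2.06  0.12  0.99 -0.69]
rows of travel [-0.0063  0.0088  0.0323] rot total [-0.95  0.01  0.01]
```

```bash
python3 -m jog '[{"rot":[-0.3,0,0],"travel":[0,0.001,0.01],"jaw":1},{"rot":[-0.4,0,0],"travel":[0,0.001,0.01],"jaw":1},{"rot":[-0.4,0,0],"travel":[0,0.001,0.01],"jaw":1},{"rot":[-0.4,0,0],"travel":[0,0.001,0.01],"jaw":1},{"rot":[-0.4,0,0],"travel":[0,0.001,0.01],"jaw":1},{"rot":[-0.4,0,0],"travel":[0,0.001,0.01],"jaw":1},{"rot":[-0.4,0,0],"travel":[0,0.001,0.01],"jaw":1},{"rot":[-0.4,0,0],"travel":[0,0.0005,0.01],"jaw":1}]'
python3 - <<'E'
from h import *
arc(190)
snap("top","t4",(230,110,430,260),4)
E
```

```text
time: 5.05
position: [0.4527, 0.0644, 0.0603]
tool_rot: [1.262, 1.175, -1.262]
ft_force: [-0.8, 1.5, 0.8]
grip_width: 0.009
finger angle 174.30970135110735 r 0.0835562452458388 heading-90 175.86644243950647 F [-0.8  1.5  0.8] z 0.0603 t 5.05
t 5.05 pos [0.4527 0.0644 0.0603] head -94.1 w 0.009 F [-0.8  1.5  0.8] q7 [ 0.59  0.13 -0.81  2.07  0.11  0.99 -0.36]
rows of travel [-0.0057  0.0069  0.0759] rot total [-2.83 -0.01  0.  ]
```

View pics/t4.png

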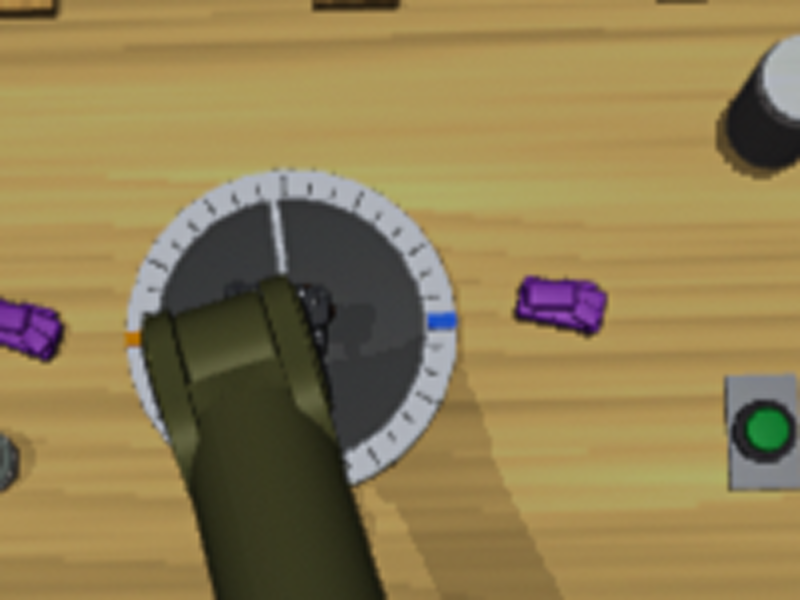

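Contact is good at about 1.7 N. The index has turned to about +6° (crop 275,200). I'll continue along the arc.

```bash
python3 -m jog '[{"rot":[-0.5,0,0],"travel":[-0.0005,0.0005,0.0145],"jaw":1},{"rot":[-0.6,0,0],"travel":[-0.0005,0.0005,0.0145],"jaw":1},{"rot":[-0.6,0,0],"travel":[0,0.0005,0.0145],"jaw":1},{"rot":[-0.6,0,0],"travel":[0,0.0005,0.0145],"jaw":1},{"rot":[-0.6,0,0],"travel":[0,0.0005,0.0145],"jaw":1},{"rot":[-0.6,0,0],"travel":[0,0.0005,0.0145],"jaw":1},{"rot":[-0.6,0,0],"travel":[0,0.0005,0.0145],"jaw":1},{"rot":[-0.6,0,0],"travel":[0,0.0005,0.0145],"jaw":1}]'
python3 - <<'E'
from h import *
arc(220)
E
```

```text
time: 5.9
position: [0.4569, 0.0299, 0.0604]
tool_rot: [0.956, 1.352, -0.957]
ft_force: [-1.1, 1.1, 0.4]
grip_width: 0.004
finger angle 198.40887803619037 r 0.08310295578128456 heading-90 199.36697411146932 F [-1.1  1.1  0.4] z 0.0604 t 5.9
t 5.9 pos [0.4569 0.0299 0.0604] head -70.6 w 0.004 F [-1.1  1.1  0.4] q7 [ 0.67  0.13 -0.82  2.07  0.11  0.99  0.13]
rows of travel [-0.0055  0.0149  0.1033] rot total [-4.13 -0.01  0.01]
```

```bash
python3 -m jog '[{"rot":[-0.6,0,0],"travel":[0,0.0004,0.0145],"jaw":1},{"rot":[-0.6,0,0],"travel":[0,0.0004,0.0145],"jaw":1},{"rot":[-0.6,0,0],"travel":[0,0.0004,0.0145],"jaw":1},{"rot":[-0.6,0,0],"travel":[0,0.0004,0.0145],"jaw":1},{"rot":[-0.6,0,0],"travel":[0,0.0004,0.0145],"jaw":1},{"rot":[-0.6,0,0],"travel":[0,0.0004,0.0145],"jaw":1},{"rot":[-0.6,0,0],"travel":[0,0.0004,0.0145],"jaw":1},{"rot":[-0.6,0,0],"travel":[0,0.0004,0.0145],"jaw":1}]'
python3 - <<'E'
from h import *
arc(245)
snap("top","t5",(230,110,430,260),4)
snap("side","s5",(250,130,410,260),5)
E
```

```text
time: 6.7
position: [0.4748, 0.0, 0.0603]
tool_rot: [0.636, 1.477, -0.637]
ft_force: [-0.9, 0.2, 0.2]
grip_width: 0.007
finger angle 222.59801887291462 r 0.08281121248661012 heading-90 223.3511734537065 F [-0.9  0.2  0.2] z 0.0603 t 6.7
t 6.7 pos [0.4748 0.     0.0603] head -46.6 w 0.007 F [-0.9  0.2  0.2] q7 [ 0.73  0.18 -0.83  2.03  0.16  1.    0.58]
rows of travel [-0.0059  0.0158  0.1069] rot total [-4.33 -0.02  0.01]
```

View pics/t5.png

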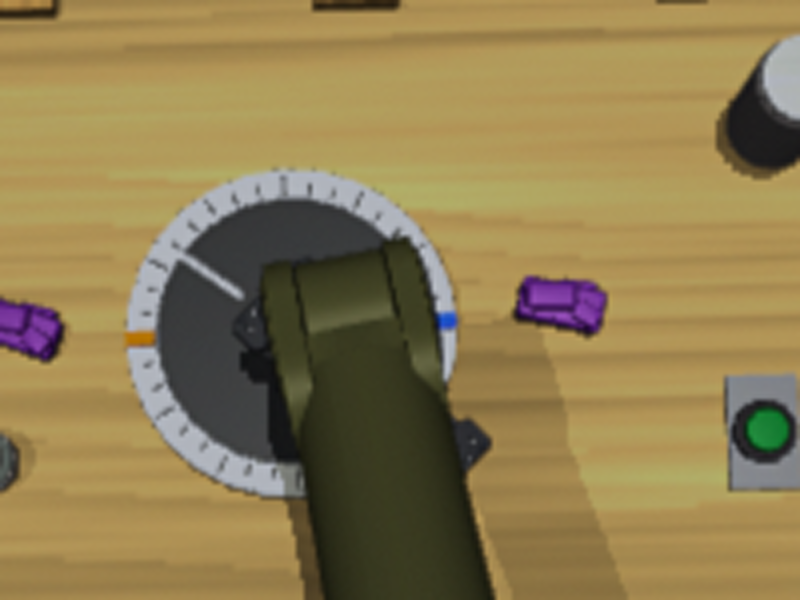

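View pics/s5.png

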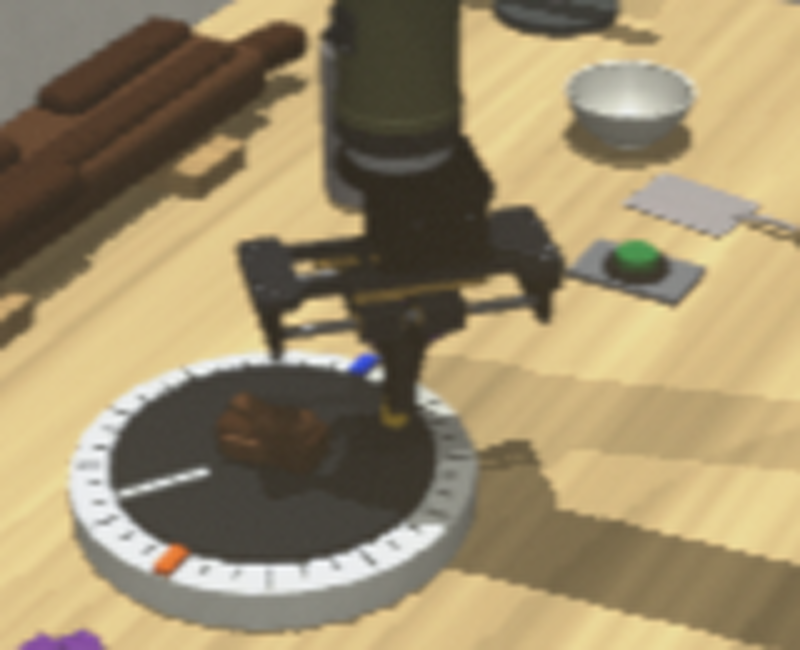

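```bash
python3 - <<'E'
from h import *
s=ctrl.get_state();M=R.from_rotvec(s['tool_rot']).as_matrix()
for yy in (.06,.08,.095,-.08,-.095):
  for h in (0,.05,.07,.09):
    p=s['position']+M@[-h,yy,0]; print(yy,h,((proj("side",p)-[250,130]+.5)*5).round(0), p.round(3))
i=ray("top",(178+.5)/4-.5+230,(254+.5)/4-.5+110,.036)[:2]-C; print("index",np.degrees(np.arctan2(i[1],i[0])),np.hypot(*i))
E
```

```text
0.06 0 [304. 418.] [0.519 0.041 0.06 ]
0.06 0.05 [301. 352.] [0.519 0.041 0.11 ]
0.06 0.07 [300. 324.] [0.519 0.041 0.13 ]
0.06 0.09 [299. 296.] [0.519 0.041 0.15 ]
0.08 0 [273. 422.] [0.534 0.055 0.06 ]
0.08 0.05 [270. 356.] [0.534 0.055 0.11 ]
0.08 0.07 [268. 328.] [0.534 0.055 0.13 ]
0.08 0.09 [267. 301.] [0.534 0.055 0.15 ]
0.095 0 [249. 426.] [0.545 0.065 0.06 ]
0.095 0.05 [245. 359.] [0.545 0.065 0.11 ]
0.095 0.07 [244. 332.] [0.545 0.065 0.13 ]
0.095 0.09 [242. 304.] [0.545 0.065 0.15 ]
-0.08 0 [518. 389.] [ 0.417 -0.055  0.06 ]
-0.08 0.05 [520. 323.] [ 0.417 -0.055  0.11 ]
-0.08 0.07 [521. 296.] [ 0.417 -0.055  0.13 ]
-0.08 0.09 [522. 268.] [ 0.417 -0.055  0.15 ]
-0.095 0 [541. 386.] [ 0.406 -0.065  0.06 ]
-0.095 0.05 [543. 320.] [ 0.406 -0.065  0.11 ]
-0.095 0.07 [544. 293.] [ 0.406 -0.065  0.13 ]
-0.095 0.09 [545. 265.] [ 0.406 -0.065  0.15 ]
index 54.45738260175625 0.10728217567197865
```

The prong tips are at z≈0.11, well clear of the fragment (0.072). The index measures 54.5°, so about 37.5° remains.

```bash
python3 -m jog '[{"rot":[-0.6,0,0],"travel":[0,0.0004,0.0145],"jaw":1},{"rot":[-0.6,0,0],"travel":[0,0.0004,0.0145],"jaw":1},{"rot":[-0.6,0,0],"travel":[0,0.0003,0.0145],"jaw":1},{"rot":[-0.6,0,0],"travel":[0,0.0003,0.0145],"jaw":1},{"rot":[-0.6,0,0],"travel":[0,0.0003,0.0145],"jaw":1},{"rot":[-0.6,0,0],"travel":[0,0.0003,0.0145],"jaw":1},{"rot":[-0.6,0,0],"travel":[0,0.0003,0.0145],"jaw":1},{"rot":[-0.6,0,0],"travel":[0,0.0003,0.0145],"jaw":1}]'
python3 - <<'E'
from h import *
arc(260)
E
```

```text
time: 7.6
position: [0.5035, -0.0196, 0.0604]
tool_rot: [0.311, 1.549, -0.311]
ft_force: [0.0, 0.4, -0.0]
grip_width: 0.005
finger angle 246.86968113780847 r 0.08234436683380926 heading-90 247.28998291977484 F [ 0.   0.4 -0. ] z 0.0604 t 7.6
t 7.6 pos [ 0.5035 -0.0196  0.0604] head -22.7 w 0.005 F [ 0.   0.4 -0. ] q7 [ 0.77  0.26 -0.86  1.97  0.23  1.02  0.98]
rows of travel [-0.0054  0.0013  0.0636] rot total [-2.54 -0.01  0.  ]
```

```bash
python3 -m jog '[{"rot":[-0.4,0,0],"travel":[0,0,0.0095],"jaw":1},{"rot":[-0.3,0,0],"travel":[0,0,0.0072],"jaw":1},{"rot":[-0.3,0,0],"travel":[0,0,0.0072],"jaw":1},{"rot":[-0.3,0,0],"travel":[0,0,0.0072],"jaw":1},{"rot":[-0.3,0,0],"travel":[0,0,0.0072],"jaw":1},{"rot":[-0.3,0,0],"travel":[0,0,0.0072],"jaw":1},{"rot":[-0.2,0,0],"travel":[0,0,0.005],"jaw":1},{"rot":[0,0,0],"travel":[0,0,0],"jaw":1}]'
python3 - <<'E'
from h import *
arc(260)
snap("top","t6",(250,140,350,215),8)
E
```

```text
time: 8.4
position: [0.5186, -0.0246, 0.0605]
tool_rot: [0.167, 1.564, -0.167]
ft_force: [0.3, -0.2, -0.3]
grip_width: 0.005
finger angle 257.9558581897787 r 0.08252691655894064 heading-90 257.7984522178567 F [ 0.3 -0.2 -0.3] z 0.0605 t 8.4
t 8.4 pos [ 0.5186 -0.0246  0.0605] head -12.2 w 0.005 F [ 0.3 -0.2 -0.3] q7 [ 0.78  0.3  -0.88  1.93  0.27  1.03  1.14]
rows of travel [-0.0048 -0.0047  0.01  ] rot total [-0.44  0.   -0.  ]
```

View pics/t6.png

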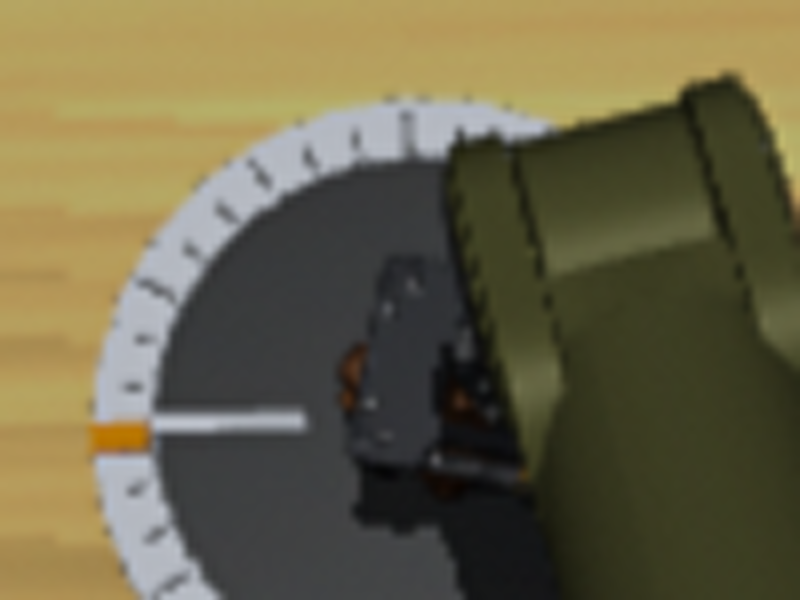

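```bash
python3 - <<'E'
from h import *
for u,v in((156,423),(230,421.5),(120,438)):
    p=ray("top",(u+.5)/8-.5+250,(v+.5)/8-.5+140,.036)[:2]-C; print(np.degrees(np.arctan2(p[1],p[0])),np.hypot(*p))
a=cv2.imread("pics/t6_full.png").astype(int)
o=(a[...,2]-a[...,0]>120)[180:205,255:275];print(np.argwhere(o).mean(0)+[180,255],o.sum())
E
```

```text
89.10256095098183 0.10365584687033562
88.86641363287033 0.0748156180272531
91.90791215068477 0.11778212024731935
[194. 264.] 21
```

About 2.8° still to go: the index tip (156,423) is at 89.1°, and orange (120,438) is at 91.9°.

```bash
python3 -m jog '[{"rot":[-0.2,0,0],"travel":[0,0,0.005],"jaw":1},{"rot":[-0.2,0,0],"travel":[0,0,0.005],"jaw":1},{"rot":[-0.16,0,0],"travel":[0,0,0.0035],"jaw":1},{"rot":[0,0,0],"travel":[0,0,0],"jaw":1},{"rot":[0,0,0],"travel":[0,0,0],"jaw":1}]'
python3 - <<'E'
from h import *
arc()
snap("top","t7",(250,140,350,215),8)
E
```

```text
time: 8.95
position: [0.5225, -0.0254, 0.0606]
tool_rot: [0.129, 1.566, -0.129]
ft_force: [-0.1, -0.3, -0.1]
grip_width: 0.002
finger angle 260.70803543269096 r 0.08261399495751116 heading-90 260.5686320255795 F [-0.1 -0.3 -0.1] z 0.0606 t 8.95
```

View pics/t7.png

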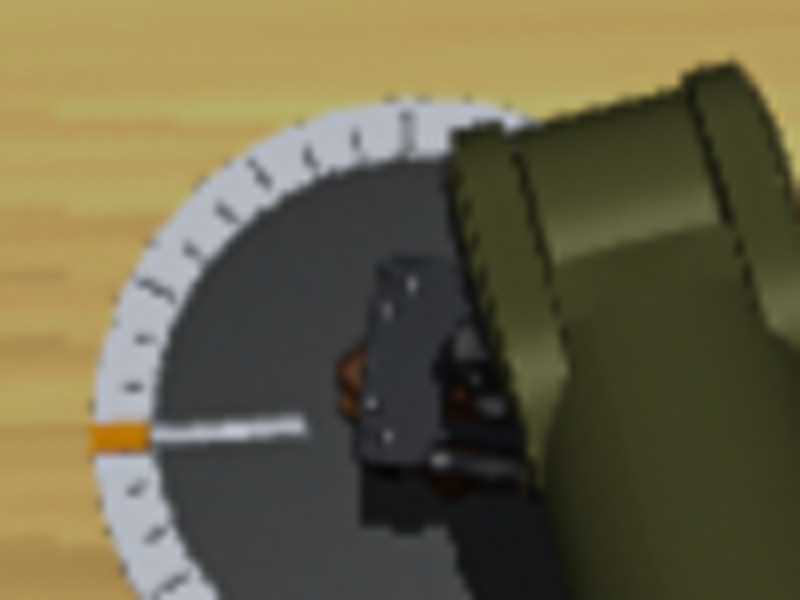

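The index tip (155,435) now meets the orange line (150,437). I'll back off along the tangent, lift and look from both cameras.

```bash
python3 -m jog '[{"rot":[0,0,0],"travel":[0,0,-0.01],"jaw":1},{"rot":[0,0,0],"travel":[0,0,-0.03],"jaw":1},{"rot":[0,0,0],"travel":[0,0,-0.03],"jaw":1},{"rot":[0,0,0],"travel":[-0.1,0,0],"jaw":1},{"rot":[0,0,0],"travel":[-0.15,0,0],"jaw":1},{"rot":[0,0,0],"travel":[-0.1,-0.1,0],"jaw":1},{"rot":[0,0,0],"travel":[0,-0.16,0],"jaw":1},{"rot":[0,0,0],"travel":[0,-0.16,0],"jaw":1}]'
python3 - <<'E'
from h import *
goal([.4495,-.311,.10],-12,1)
snap("top","t8",(250,140,450,250),4)
snap("side","s8",(250,130,410,260),5)
E
```

```text
time: 9.8
position: [0.4807, -0.1471, 0.1671]
tool_rot: [0.125, 1.564, -0.13]
ft_force: [0.9, -0.8, -1.2]
grip_width: 0.004
t 9.8 pos [ 0.4807 -0.1471  0.1671] head -9.3 w 0.004 F [ 0.9 -0.8 -1.2] q7 [ 1.06  0.1  -0.85  1.86  0.08  1.21  1.59]
rows of travel [ 0.2251 -0.5554 -0.0151] rot total [0.54 0.03 0.03]
```

View pics/t8.png

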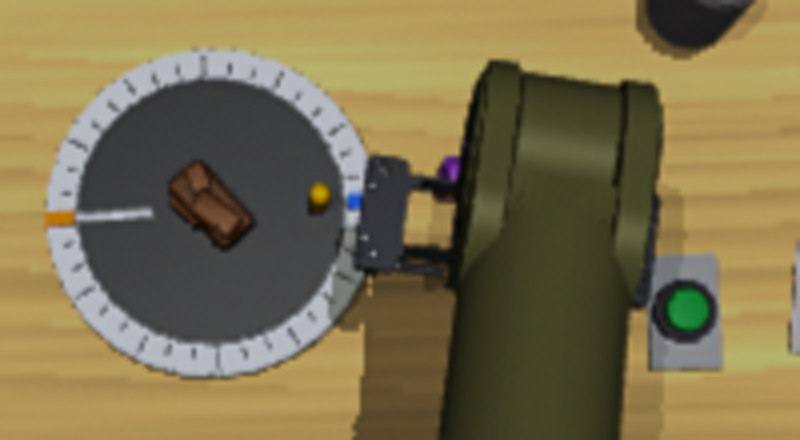

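View pics/s8.png

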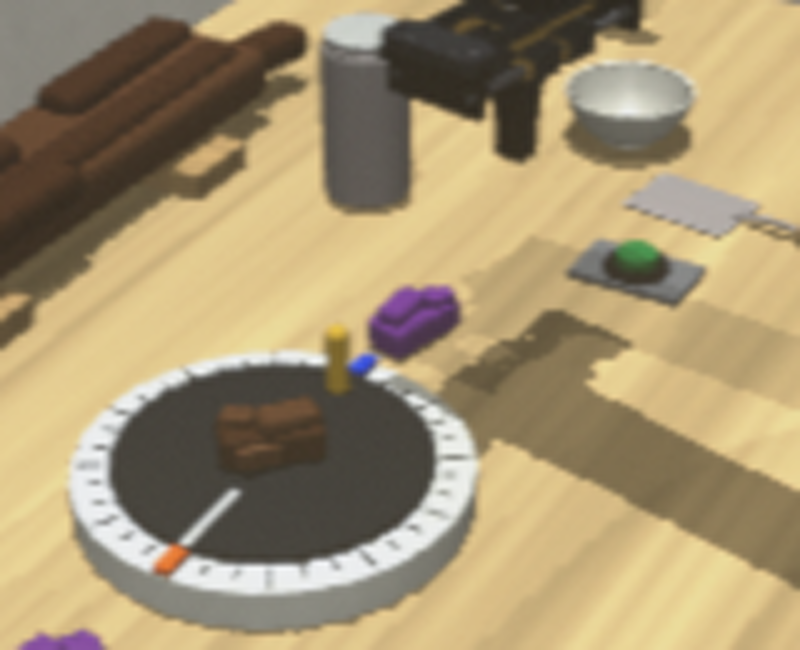

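Both views show the line on orange (top 78,217 against 60,218; side 182,545 against 172,558), with the fragment centred. Next, over the button.

```bash
python3 -m jog '[{"rot":[0,0,0],"travel":[0.02,-0.139,-0.004],"jaw":1},{"rot":[0,0,0],"travel":[0.03,-0.139,-0.004],"jaw":1},{"rot":[0,0,0],"travel":[0.05,-0.139,-0.004],"jaw":1},{"rot":[0,0,0],"travel":[0.07,-0.139,-0.004],"jaw":1},{"rot":[0,0,0],"travel":[0.05,0,0],"jaw":1},{"rot":[0,0,0],"travel":[0,0,0],"jaw":1}]'
python3 - <<'E'
from h import *
goal([.4495,-.311,.045],-9.3,1)
snap("side","s9",(330,130,430,210),8)
E
```

```text
time: 10.5
position: [0.4464, -0.309, 0.0971]
tool_rot: [0.134, 1.571, -0.128]
ft_force: [0.3, 1.5, 0.2]
grip_width: 0.005
t 10.5 pos [ 0.4464 -0.309   0.0971] head -9.6 w 0.005 F [0.3 1.5 0.2] q7 [ 1.19  0.27 -0.71  1.84  0.19  1.1   1.81]
rows of travel [ 0.1735 -0.0055  0.0119] rot total [-0.05 -0.05 -0.04]
```

View pics/s9.png

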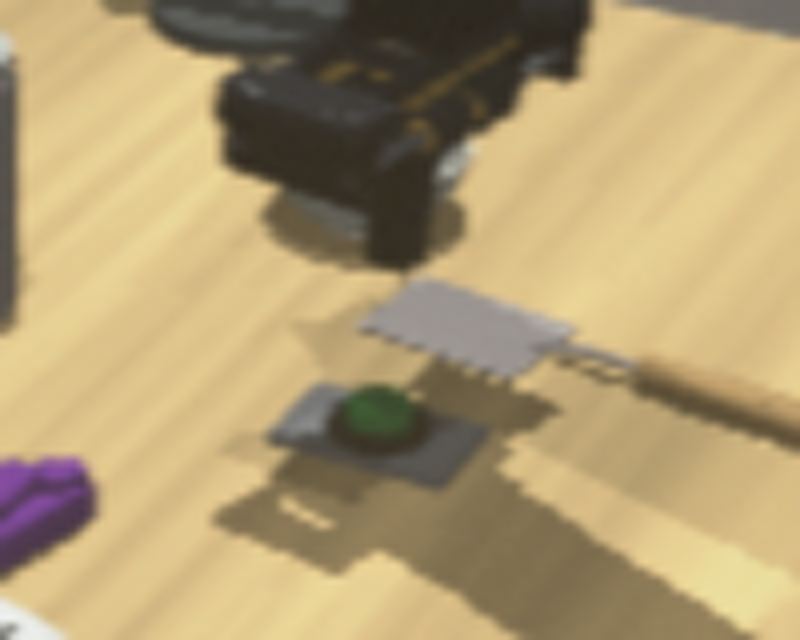

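```bash
python3 -m jog '[{"rot":[0,0,0],"travel":[0.08,-0.003,0.006],"jaw":1},{"rot":[0,0,0],"travel":[0.07,-0.003,0.006],"jaw":1},{"rot":[0,0,0],"travel":[0.01,0,0],"jaw":1},{"rot":[0,0,0],"travel":[0,0,0],"jaw":1}]'
python3 - <<'E'
from h import *
goal([.4495,-.311,.025],-9.3,1)
snap("side","s10",(330,130,430,210),8)
E
```

```text
time: 10.95
position: [0.4527, -0.3109, 0.0523]
tool_rot: [0.128, 1.567, -0.127]
ft_force: [-0.7, 0.0, -0.1]
grip_width: 0.006
t 10.95 pos [ 0.4527 -0.3109  0.0523] head -9.3 w 0.006 F [-0.7  0.  -0.1] q7 [ 1.16  0.34 -0.69  1.87  0.25  1.02  1.77]
rows of travel [ 0.0909 -0.002  -0.0105] rot total [ 0.  0. -0.]
```

View pics/s10.png

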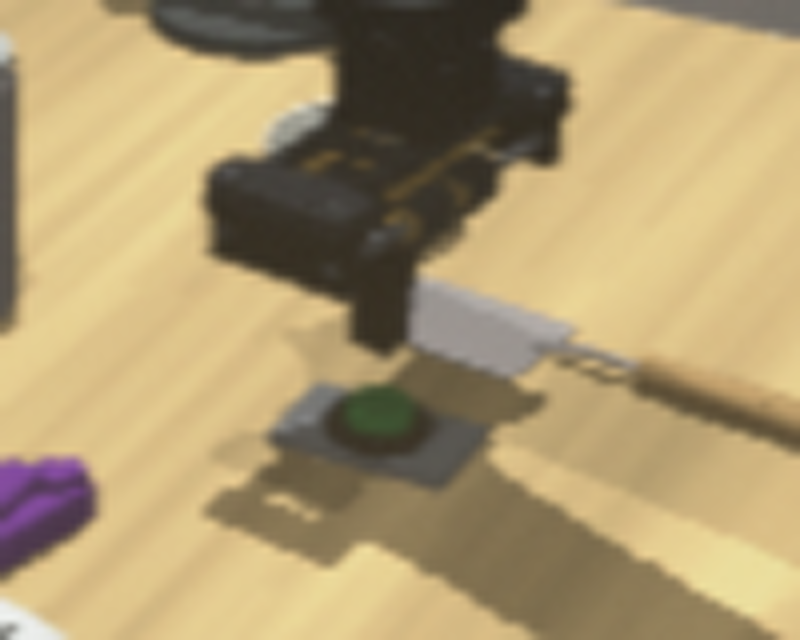

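The tip (380,350) is centred above the button (378,408). I'll lower in small steps and watch the force.

```bash
python3 -m jog '[{"rot":[0,0,0],"travel":[0.025,0,-0.005],"jaw":1},{"rot":[0,0,0],"travel":[0.025,0,-0.004],"jaw":1},{"rot":[0,0,0],"travel":[0.01,0,0],"jaw":1},{"rot":[0,0,0],"travel":[0,0,0],"jaw":1}]'
python3 -m jog '[{"rot":[0,0,0],"travel":[0.01,0,0],"jaw":1},{"rot":[0,0,0],"travel":[0,0,0],"jaw":1}]'
python3 -m jog '[{"rot":[0,0,0],"travel":[0.01,0,0],"jaw":1},{"rot":[0,0,0],"travel":[0,0,0],"jaw":1}]'
```

```text
time: 11.4
position: [0.4488, -0.3117, 0.033]
tool_rot: [0.13, 1.568, -0.129]
ft_force: [-0.1, -0.3, -0.0]
grip_width: 0.006
time: 11.6
position: [0.4493, -0.3119, 0.0303]
tool_rot: [0.129, 1.567, -0.129]
ft_force: [-0.3, 0.2, 0.3]
grip_width: 0.005
time: 11.8
position: [0.4492, -0.3118, 0.0272]
tool_rot: [0.129, 1.567, -0.129]
ft_force: [0.1, 0.2, -0.4]
grip_width: 0.006
```

```bash
python3 -m jog '[{"rot":[0,0,0],"travel":[0.01,0,0],"jaw":1},{"rot":[0,0,0],"travel":[0,0,0],"jaw":1}]'
python3 -m jog '[{"rot":[0,0,0],"travel":[0.007,0,0],"jaw":1},{"rot":[0,0,0],"travel":[0,0,0],"jaw":1}]'
```

```text
time: 12.0
position: [0.4491, -0.3118, 0.0242]
tool_rot: [0.129, 1.567, -0.129]
ft_force: [-0.1, 0.1, -0.1]
grip_width: 0.006
time: 12.2
position: [0.4495, -0.312, 0.0224]
tool_rot: [0.129, 1.567, -0.129]
ft_force: [-0.0, 0.3, 1.6]
grip_width: 0.003
```

Contact at z≈0.023. Continuing.

```bash
python3 -m jog '[{"rot":[0,0,0],"travel":[0.007,0,0],"jaw":1},{"rot":[0,0,0],"travel":[0,0,0],"jaw":1}]'
python3 -m jog '[{"rot":[0,0,0],"travel":[0.006,0,0],"jaw":1},{"rot":[0,0,0],"travel":[0,0,0],"jaw":1}]'
```

```text
time: 12.4
position: [0.4496, -0.312, 0.0204]
tool_rot: [0.129, 1.567, -0.129]
ft_force: [-0.4, 0.2, 2.8]
grip_width: 0.006
time: 12.6
position: [0.4496, -0.312, 0.0187]
tool_rot: [0.129, 1.567, -0.129]
ft_force: [-0.8, 0.4, 4.2]
grip_width: 0.012
```

```bash
python3 -m jog '[{"rot":[0,0,0],"travel":[0.005,0,0],"jaw":1},{"rot":[0,0,0],"travel":[0,0,0],"jaw":1}]'
python3 -m jog '[{"rot":[0,0,0],"travel":[0.004,0,0],"jaw":1},{"rot":[0,0,0],"travel":[0,0,0],"jaw":1}]'
```

```text
time: 12.8
position: [0.4496, -0.312, 0.0172]
tool_rot: [0.129, 1.567, -0.129]
ft_force: [0.2, 0.9, 4.2]
grip_width: 0.003
time: 13.0
position: [0.4496, -0.3121, 0.0164]
tool_rot: [0.129, 1.567, -0.13]
ft_force: [-1.4, 0.6, 6.9]
grip_width: 0.007
```

The force rose to 6.9 N and downward motion nearly stopped, so the button has bottomed out. Releasing and lifting away.

```bash
python3 -m jog '[{"rot":[0,0,0],"travel":[0,0,0],"jaw":1},{"rot":[0,0,0],"travel":[-0.02,0,0],"jaw":1},{"rot":[0,0,0],"travel":[-0.05,0,0],"jaw":1},{"rot":[0,0,0],"travel":[-0.1,0,0],"jaw":1},{"rot":[0,0,0],"travel":[-0.15,0,0],"jaw":1},{"rot":[0,0,0],"travel":[-0.1,0,0],"jaw":1},{"rot":[0,0,0],"travel":[0,0,0],"jaw":1},{"rot":[0,0,0],"travel":[0,0,0],"jaw":1}]'
python3 - <<'E'
from h import *
snap("top","t11",(250,140,350,215),8)
snap("side","s11",(250,130,410,260),5)
for u,v in():pass
a=cv2.imread("pics/t0.png") if False else None
E
```

```text
time: 13.8
position: [0.4493, -0.3121, 0.1426]
tool_rot: [0.128, 1.566, -0.13]
ft_force: [0.1, 0.2, 0.2]
grip_width: 0.005
```

View pics/t11.png

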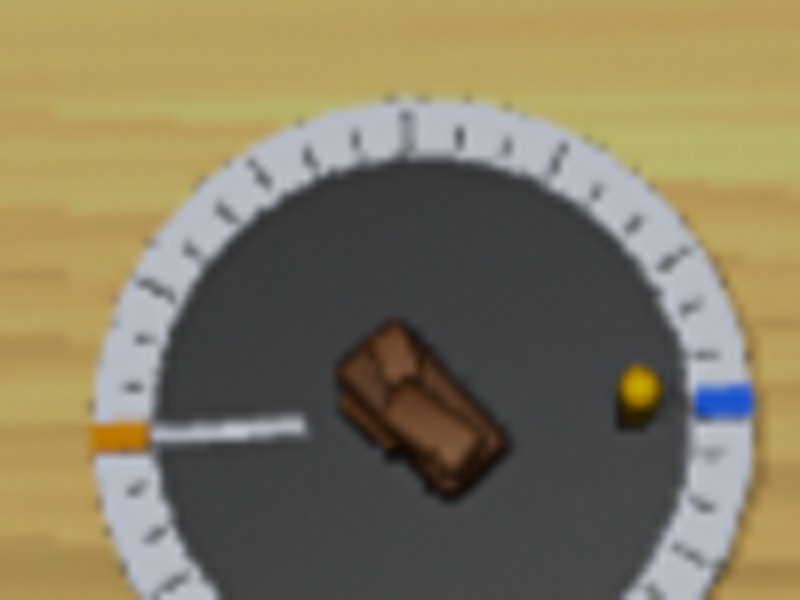

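View pics/s11.png

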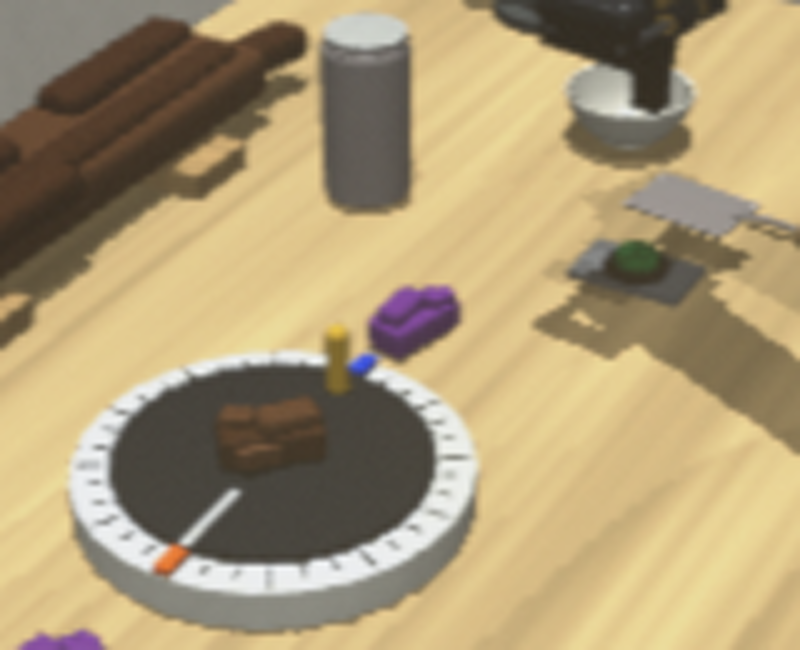

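View pics/t11_full.png

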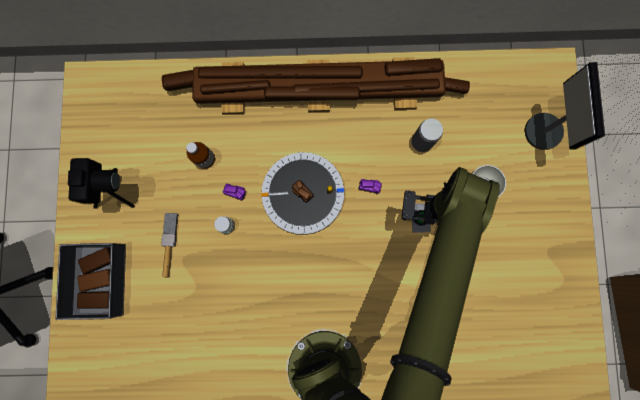

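The index tip (155,435) sits on orange (150,437), the button is up again, and nothing else has moved. Handing in.

```bash
python3 - <<'E'
from bench import ctrl
print(ctrl.close_job(), ctrl.get_state()['time'])
E
```

```text
the job is handed in; nothing more can be done
the job is handed in; nothing more can be done
```

I pushed the peg round about 97° with the shut fingers until the white index line met the orange line, then pressed the green shutter button, let it come up, and handed the job in. No verdict was reported. The last clock reading before handing in was about 13.9 s of the 61 s allowed.

- **Alignment:** in the last pictures the index tip lies within about 1 mm of the orange line's centre. The disc looked unchanged from when I let go of the peg.
- **Fragment:** it was still on the middle of the disc in the last pictures, and I saw no sign of the robot touching it.
- **Push force:** the wrist readings I took between pushes were at most about 2 N, against the 15 N limit. I did not log the peak force within a move.
- **Shutter button:** it was pressed about 6 mm, rising to 6.9 N before it stopped. In the side picture taken afterwards it looked up again, with the arm clear above it.
- **Bystanders:** all looked unmoved from the start, though the bowl and spatula were partly hidden by the arm in the last top view. They were visible in place in the side view.

No check failed. On the first approach the finger came in about 6 mm too close to the axis and 7 mm too high. I corrected that before it touched the peg.

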